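# Stand up and pack a fallen row of friction blocks in the gang fixture

### The arm

A 6-joint arm with a two-finger parallel gripper is mounted at the origin on a cart in front of the work surface, level with it; the furniture and walls round the work are solid. World frame = base frame: x ahead of the robot, y to its left, z up, the work surface at z = 0. Lengths are in mm, angles in rad, forces in N, time in s.
With the tool pointing down it reaches from about 275 to 750 mm from the base axis. Payload 10.2 kg.
Tool frame: the origin (TCP) lies on the centre line of the jaws, within the pads' length; the fingertips stand 17 mm ahead of it and the grasp point (between the pads) lies 2 mm behind it; z points along the fingers, y is the direction in which the jaws open and shut (so a half turn about z gives the same grasp; the last joint's range is limited). The gripper opens to 85 mm and grips with 20 to 120 N. Pads are 22 mm wide; open, the fingers measure 114 mm over their backs; the gripper's body (76 mm by 85 mm) begins 54 mm behind the grasp point. The pads swing forward as they close: fully open they stand 13 mm farther back than shut.
Start: joints at [-1.395, 0.313, 1.498, -0, 1.331, -0.223], TCP at [203.852, -483.814, 248.294] pointing down, gripper open.
Joint ranges: [-2.94, 2.94], [-0.97, 2.17], [0.19, 2.56], [-1.23, 4.37], [0.02, 3.11], [-2.88, 2.88]. Speed limits (rad/s): [2.39, 2.39, 3.01, 3.14, 3.14, 3.14].

### API

Orientations are given as a rotation vector (axis times angle).
In Python, from plant import r gives the robot as it stands.
- The arm moves only by the tool carry_out, never from a script. Its argument "deltas" is a list that holds one entry, the list of rows, each a list of 5 numbers: the opening, from 0 (shut) to 1 (fully open), then the shift along the tool's x, y, z in units of 25 mm (1.0 is 25 mm), then the turn about the tool's z in units of 5 degrees (1.0 is 5 degrees). In form: [[[gripper, tx, ty, tz, yaw], ...]]. A call has 1 to 12 rows; each row shifts and turns the commanded pose from where the row before left it, along the tool's axes as they then stand; what a row does not reach is not made up. A row lasts 1/8 s, in which the tool goes at most 62.5 mm and 10.7 degrees, less where a joint would pass 70% of its speed; a pose out of reach is approached as far as the arm can. A call is refused whole if a number of a shift passes 1 or a number of a turn 1, either way. A call with a gripper value outside its range is refused whole. The fingers move at their own pace and stop on an object; "force" is the grip in N (left out, the last holds). Time passes only in rows, so rows that do not move let the fingers close. It gives the time, the measured TCP pose, the force and the opening at its end, in the units of the state.
- r.observe(): the state, without advancing time (a new reading comes with each control period).
- r.snapshot(name): name is "scene" or "top" or "wrist"; returns a dict with "frame" (420x560x3 uint8, blue, green, red), "camera_matrix" (3x3 intrinsics, pixels), "cam_to_world" (4x4, takes a point from camera to world coordinates). Camera axes: x right, y down, z forward; pixel columns grow to the right and rows downward; lengths in mm; the calibration is good to about 2 mm. A picture is of the moment at which its call begins. There is no depth.
- r.sign_off(): hands the job in, once; it reports no verdict.
Trained networks look in a picture, given as the dict that the camera call returned (one of the last four; its "shot" number tells which), for a name from the list of things; names that differ only in an ending like _2 or _b are one class to them, and where a whole thing is asked for, a point or a joint stands for the part that bears it (a point fixed in the world has none). Each returns a list of dicts, best first, with "confidence" (0 to 1); they miss things now and then, are a little off and sometimes report something else, mostly with a low value. They report only what shows in the picture. A call takes as long as a camera call. They do not tell look-alikes from the thing itself.
- r.boxes_of(label, picture): "at" ([x, y, z] in mm, in the coordinates of the camera as it stood for that picture, good to about 4 mm: the middle of the surface that is visible of it).
- r.outline_of(label, picture): "pixels" (420x560 bool, what is visible of it).
The state is a dict: "time": time; "qpos": joint angles; "joint_velocities": joint speeds; "effort": joint torques, N m; "eef_pos": TCP position; "eef_rot": TCP orientation; "force": force on the tool from outside, world axes, zero at the start; "ft_torque": the same for the moment, N m; "gripper_width": opening from 0.0 (shut) to 1.0 (fully open).
Only numpy, scipy, OpenCV 4.12 (cv2) and the standard library are available. Lean on these libraries where they do the work, as an engineer would, in place of code of your own. Each camera call takes 0.05 s, during which the arm holds its last target. There are 200 camera calls.

### The job

The three friction blocks in the steel drilling fixture have fallen back for want of a packer: push them upright and tight against the backstop and bring all their left ends flush against the side fence. Then pick the wooden packer that snugly fills the gap left between the row and the two end lugs, and stand it fully down in that gap, centred across both lugs, so that the set cannot fall back again.

Things in the scene. Friction and masses are not known exactly. Their poses are not given: they have to be found in the camera images.
- fixture: Fixed steel gang fixture bolted to the bench: base plate 200 (x) x 180 (y) x 12 mm, with backstop, side fence and end lugs on it. Origin: centre of the base plate's underside; x points to the backstop (away from the robot), y along the backstop to the left, z up. Blocks and packer stand on the plate, at z = 12 mm. The right side (-y) is open.
- backstop (a point): Middle of the backstop's inner face at its foot: fixture x +50, y 0, z 12 mm, axes as the fixture's. The backstop is an upright steel wall, y -68 to +68 mm, top at z = 70 mm. Backstop to end lugs is 106 mm clear.
- fence (a point): Middle of the side fence's inner face at its foot: fixture x +14, y +52, z 12 mm, axes as the fixture's. The fence is a low steel bar along the left (+y) side of the row, fixture x -22 to +50 mm, top at z = 42 mm (screw heads to 47).
- bay (a point): Midway between the end lugs, in line with their inner faces, on the base plate: fixture x -56, y 0, z 12 mm, axes as the fixture's. The lugs are two steel blocks at the near end, 18 mm thick, tops at z = 42 mm (screw heads to 47), at fixture y -55 to -30 and +30 to +55 mm; the 60 mm between them is open, so the row can be reached from the near side.
- block_1_centre (a point): Middle of friction block 1 of 3 alike (next to the backstop): plain red-brown slab 100 mm long x 25 mm thick x 50 mm high, 0.25 kg, on a long edge across the fixture; starts fallen back about 33 degrees, top towards the lugs; within about 25 degrees of upright it stands by itself. Pushed low it slides, pushed high it tips. x along its length, y through its thickness, z up when it is upright.
- block_2_centre (a point): Middle of friction block 2 of 3 alike (in the middle of the row): plain red-brown slab 100 mm long x 25 mm thick x 50 mm high, 0.25 kg, on a long edge across the fixture; starts fallen back about 33 degrees, top towards the lugs; within about 25 degrees of upright it stands by itself. Pushed low it slides, pushed high it tips. x along its length, y through its thickness, z up when it is upright.
- block_3_centre (a point): Middle of friction block 3 of 3 alike (nearest the lugs): plain red-brown slab 100 mm long x 25 mm thick x 50 mm high, 0.25 kg, on a long edge across the fixture; starts fallen back about 33 degrees, top towards the lugs; within about 25 degrees of upright it stands by itself. Pushed low it slides, pushed high it tips. x along its length, y through its thickness, z up when it is upright.
- packer_thin_centre (a point): Middle (45 mm up) of a plain pale hardwood packer 110 mm long x 22 mm thick x 90 mm high, standing on its long edge on the bench, with 4 mm chamfers along the lower edges. x along its length, y across its thickness, z up. About 152 g.
- packer_mid_centre (a point): Middle (45 mm up) of a plain pale hardwood packer 110 mm long x 28 mm thick x 90 mm high, standing on its long edge on the bench, with 4 mm chamfers along the lower edges. x along its length, y across its thickness, z up. About 194 g.
- packer_thick_centre (a point): Middle (45 mm up) of a plain pale hardwood packer 110 mm long x 34 mm thick x 90 mm high, standing on its long edge on the bench, with 4 mm chamfers along the lower edges. x along its length, y across its thickness, z up. About 236 g.
Mind the look-alikes: they are no part of the job. Leave any pink look-alike of the part that bears packer_mid_centre alone.

How it is judged:
By the outcome, as a careful person would: the job done as asked, in the order asked, and still so for the second after the job is handed in, with the robot touching nothing.
It also fails if it takes over 72 s, if anything falls off the work surface, if the arm or the gripper's body presses on something with over 40 N, if the wrist force passes 120 N, or if a joint passes its speed limit or range.

## Working session

There is one attempt and no reset: what is moved stays moved. The work goes in short steps, Python scripts to look and compute and a tool call to move; the robot and the scene stay as the last step left them, time stands still between calls to the robot, and variables do not carry over. Pictures are saved under pics/ and viewed, about 8 in all and at most 12, crops included, and the job is handed in when it is done.

Besides the shell and the picture viewer there is one more tool, called after "Call:" as a command line: name --argument value ..., lists and objects as JSON in quotes. carry_out: Moves the arm, as the interface text tells. Its arguments: {"type":"object","properties":{"deltas":{"type":"array"},"force":{"type":"number"}},"required":["deltas"]}

```bash
ls; mkdir -p pics
cat > h.py <<'E'
import numpy as np, cv2
from plant import r
def shot(n,f=None):
    p=r.snapshot(n)
    if f: cv2.imwrite('pics/'+f,p['frame'])
    return p
def w(p,c): return (np.array(p['cam_to_world'])@np.r_[c,1])[:3]
def proj(p,X):
    c=np.linalg.inv(p['cam_to_world'])@np.r_[X,1]; u=np.array(p['camera_matrix'])@c[:3]; return u[:2]/u[2]
def ray(p,u,z):  # pixel -> world at height z
    M=np.array(p['cam_to_world']); d=M[:3,:3]@np.linalg.solve(np.array(p['camera_matrix']),np.r_[u,1.]); o=M[:3,3]
    return o+d*(z-o[2])/d[2]
E
python3 - <<'E'
from h import *
o=r.observe(); print(o)
ims=[]
for n in ['scene','top']:
    p=shot(n); ims.append(p['frame']); print(n,np.round(p['cam_to_world'],2).tolist(),np.round(p['camera_matrix'],1).tolist())
    for l in ['fixture','block_1_centre','packer_thin_centre','packer_mid_centre','packer_thick_centre']:
        for b in r.boxes_of(l,p): 
            X=w(p,b['at']); print(l,round(b['confidence'],2),X.round(0),proj(p,X).round(0))
    cv2.imwrite(f'pics/{n}0.png',p['frame'])
E
```

```text
pics
{'time': 0.0, 'qpos': array([-1.39539051e+00,  3.13467689e-01,  1.49846916e+00, -6.47222894e-06,
        1.33101251e+00, -2.23420508e-01]), 'joint_velocities': array([ 2.18046981e-04, -6.11267618e-04,  6.76286734e-04, -2.09565208e-04,
       -9.89502671e-05,  1.84454167e-04]), 'effort': array([ 1.15076720e-03, -4.12276375e+01, -2.59739202e+01, -1.17862696e-04,
        4.20832264e-03,  9.24959778e-06]), 'eef_pos': array([ 203.80974135, -483.55414698,  247.71394121]), 'eef_rot': array([-3.07800563e+00, -6.22064812e-01, -4.12683453e-05]), 'force': array([ 0.1464313 ,  1.00366317, -0.16784627]), 'ft_torque': array([-0.03479436, -0.01676767, -0.00469713]), 'gripper_width': 1.0009826075576882}
scene [[-0.84, -0.27, 0.47, 14.1], [-0.54, 0.44, -0.72, 1034.8], [-0.01, -0.86, -0.51, 600.32], [0.0, 0.0, 0.0, 1.0]] [[383.7, 0.0, 284.7], [0.0, 383.7, 205.0], [0.0, 0.0, 1.0]]
fixture 0.72 [552.   6.  22.] [317. 176.]
block_1_centre 0.51 [589. -25.  56.] [312. 161.]
packer_thin_centre 0.93 [505. 378.  55.] [264. 225.]
packer_mid_centre 0.64 [492. 186.  63.] [306. 192.]
packer_thick_centre 0.88 [492. 287.  63.] [287. 208.]
top [[-0.02, -0.99, 0.11, 435.02], [-1.0, 0.02, 0.0, 261.42], [-0.0, -0.11, -0.99, 1104.76], [0.0, 0.0, 0.0, 1.0]] [[393.0, 0.0, 277.0], [0.0, 393.0, 208.5], [0.0, 0.0, 1.0]]
fixture 0.77 [588. -11.  12.] [375. 193.]
block_1_centre 0.79 [603. -49.  56.] [393. 185.]
packer_thin_centre 0.6 [511. 359.  89.] [240. 221.]
packer_mid_centre 0.83 [512. 174.  87.] [312. 219.]
packer_mid_centre 0.77 [404. 629.  87.] [136. 265.]
packer_mid_centre 0.71 [561. -56.  57.] [396. 200.]
packer_thick_centre 0.96 [518. 269.  88.] [275. 218.]
packer_thick_centre 0.16 [511. 172.  85.] [312. 220.]
```

Run:
```python
import cv2
a=cv2.imread('pics/scene0.png');b=cv2.imread('pics/top0.png')
a=cv2.resize(a[120:280,200:420],None,fx=3.5,fy=3.5,interpolation=2)[:560,:770]
b2=cv2.resize(b[130:290,110:450],None,fx=2.3,fy=2.3,interpolation=2)
cv2.imwrite('pics/a.png',a);cv2.imwrite('pics/b.png',b2);print(a.shape,b2.shape)
```

```text
(560, 770, 3) (368, 782, 3)
```

View pics/a.png

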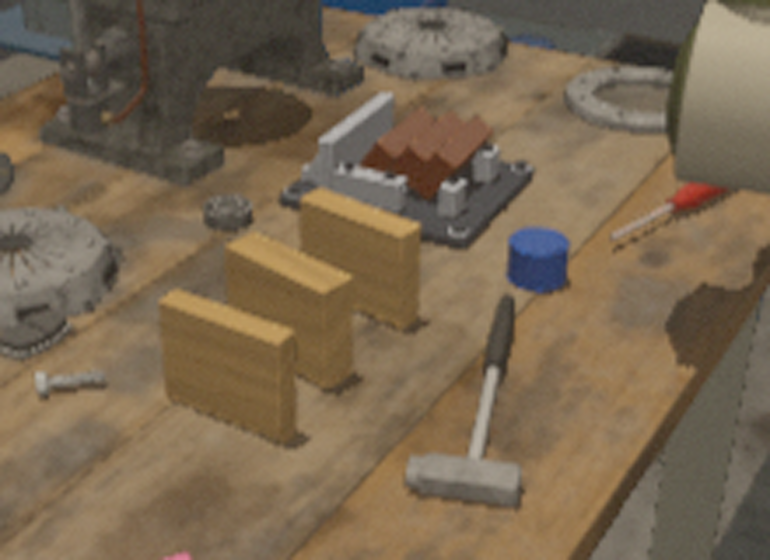

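View pics/b.png

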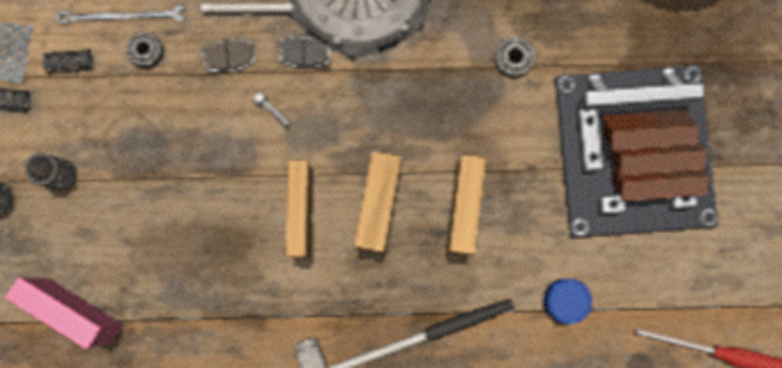

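The top crop shows three wooden packers at crop px (298,208), (378,202) and (467,205). The pink look-alike is at (62,312), and the fixture is at about (638,152) with its row leaning back. Next I measure the fixture pose and the packer thicknesses.

```bash
cat >> h.py <<'E'
def tool():
    o=r.observe(); R=cv2.Rodrigues(np.array(o['eef_rot']))[0]; return np.array(o['eef_pos']),R,np.degrees(np.arctan2(R[1,0],R[0,0])),o
def plan(X,yaw,pts=None):
    """total deltas in units: turn, then tool-axis shifts after the turn (yaw = world angle of tool x, deg)"""
    p,R,y,o=tool(); d=np.array(X)-p; c,s=np.cos(np.radians(yaw)),np.sin(np.radians(yaw))
    t=(y-yaw+180)%360-180
    print('from',p.round(1),'yaw',round(y,2),'| turn',round(t/5,2),'x,y,z units',round((c*d[0]+s*d[1])/25,2),round((s*d[0]-c*d[1])/25,2),round(-d[2]/25,2),'t',round(o['time'],2))
E
python3 - <<'E'
from h import *
p=shot('top')
C=[ray(p,np.array(c)/2.3+[110,130],12) for c in [(557,77),(700,67),(718,228),(570,237)]]
C=np.array(C);print(C.round(0)); print('centre',C.mean(0), np.linalg.norm(C-np.roll(C,1,0),axis=1))
d=(C[0]+C[1]-C[2]-C[3]);print('x axis deg',np.degrees(np.arctan2(d[1],d[0])))
d=(C[0]+C[3]-C[2]-C[1]);print('y axis deg',np.degrees(np.arctan2(-d[0],d[1])))
f=cv2.cvtColor(p['frame'],cv2.COLOR_BGR2HSV)
for l in ['packer_thin_centre','packer_mid_centre','packer_thick_centre']:
    for b in r.outline_of(l,p)[:1]:
        m=b['pixels']; ys,xs=np.nonzero(m)
        W=np.array([ray(p,(x,y),90)[:2] for x,y in zip(xs,ys)],np.float32); rc=cv2.minAreaRect(W); print(l,b['confidence'],rc)
plan([560,-10,300],4)
c=shot('wrist'); T=np.array(c['cam_to_world']); P,R,y,o=tool()
print(np.round(R.T@(T[:3,3]-P),1),np.round(R.T@T[:3,:3],2),c['camera_matrix'])
E
```

```text
[[ 674.   48.   12.]
 [ 682. -128.   12.]
 [ 484. -138.   12.]
 [ 477.   41.   12.]]
centre [579.08030453 -44.18009618  12.        ] [196.86897184 176.44662732 198.57885654 179.04873739]
x axis deg 2.53858714116284
y axis deg 2.4814500745781634
packer_thin_centre 0.61 ((514.63330078125, 359.9744873046875), (25.980815887451172, 109.19320678710938), 89.2344970703125)
packer_mid_centre 0.88 ((512.9179077148438, 171.2654266357422), (34.579315185546875, 111.9175796508789), 81.20189666748047)
from [ 203.8 -483.8  248.3] yaw 22.85 | turn 3.77 x,y,z units 15.53 -17.91 -2.07 t 0.8
[  69.8   -0.5 -127.3] [[-0.   -0.96 -0.27]
 [ 1.   -0.    0.  ]
 [-0.   -0.27  0.96]] [[360.43399333   0.         279.94087122]
 [  0.         360.43399333 208.85513082]
 [  0.           0.           1.        ]]
```

Call:
carry_out --deltas '[[[0.25, 0.4, -1, 0, 1], [0.25, 0.5, -1, 0, 1], [0.25, 0.6, -1, 0, 1], [0.25, 0.8, -1, 0, 1], [0.25, 0.85, -1, 0, 0], [0.25, 0.85, -1, 0, 0], [0.25, 0.85, -1, 0, 0], [0.25, 0.85, -1, 0, 0], [0.25, 0.85, -1, 0, 0], [0.25, 0.85, -1, 0, 0], [0.25, 0.85, -1, 0, 0], [0.25, 0.85, -1, 0, 0]]]' --force 40

```text
time: 2.35
eef_pos: [393.5, -164.9, 248.4]
eef_rot: [3.14, 0.078, 0.0]
force: [0.3, 0.0, -0.6]
gripper_width: 0.249
```

```bash
python3 -c "
from h import *
plan([550,-46,260],2.5)"
```

```text
from [ 393.5 -164.9  248.4] yaw 2.85 | turn 0.07 x,y,z units 6.46 -4.48 -0.46 t 2.35
```

Call:
carry_out --deltas '[[[0.25, 0.9, -0.64, 0, 0.07], [0.25, 0.9, -0.64, 0, 0], [0.25, 0.9, -0.64, 0, 0], [0.25, 0.9, -0.64, 0, 0], [0.25, 0.9, -0.64, 0, 0], [0.25, 0.9, -0.64, 0, 0], [0.25, 0.9, -0.64, 0, 0], [0.25, 0, 0, 0, 0], [0.25, 0, 0, 0, 0]]]'

```text
time: 3.48
eef_pos: [544.8, -47.3, 248.2]
eef_rot: [3.141, 0.068, -0.001]
force: [-0.2, 0.2, 1.2]
gripper_width: 0.242
```

```bash
python3 -c "
from h import *
p=shot('wrist','w1.png');np.savez('w1.npz',M=p['cam_to_world'],K=p['camera_matrix'])
plan([550,-46,260],2.5)"
```

```text
from [544.8 -47.4 248.3] yaw 2.47 | turn -0.01 x,y,z units 0.21 -0.05 -0.47 t 3.52
```

View pics/w1.png

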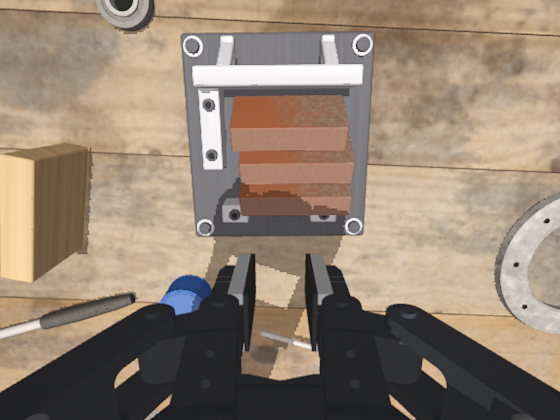

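The wrist view shows the plate corners at (182,33), (375,32), (364,236) and (197,237). The row leans back onto the lugs at (235,213) and (324,214), shifted to the right of the fence, whose inner edge is at col ~221.

```bash
python3 -c "
from h import *
p=dict(np.load('w1.npz'));p={'cam_to_world':p['M'],'camera_matrix':p['K']}
C=np.array([ray(p,c,12) for c in [(182,33),(375,32),(364,236),(197,237)]]);print(C.round(0),C.mean(0).round(1), np.linalg.norm(C-np.roll(C,1,0),axis=1).round(0))
d=(C[0]+C[1]-C[2]-C[3]);print('x axis deg',np.degrees(np.arctan2(d[1],d[0])))
d=(C[0]+C[3]-C[2]-C[1]);print('y axis deg',np.degrees(np.arctan2(-d[0],d[1])))
# fit pose by reprojection (x,y,yaw) with corners + known tops
from scipy.optimize import least_squares
F=[(100,90,12),(100,-90,12),(-100,-90,12),(-100,90,12),(50,68,70),(50,-68,70)]
U=np.array([(182,33),(375,32),(364,236),(197,237),(195,86),(361,85)],float)
def g(q):
    c,s=np.cos(q[2]),np.sin(q[2]); return np.array([proj(p,(q[0]+c*a-s*b,q[1]+s*a+c*b,z)) for a,b,z in F])-U
q=least_squares(lambda q:g(q).ravel(),[579,-44,.04]);print(q.x[:2],np.degrees(q.x[2]));print(g(q.x).round(1).tolist())
x,y,t=q.x;c,s=np.cos(t),np.sin(t)
def F2(a,b): return x+c*a-s*b,y+s*a+c*b
for a,b in [(-95,0)]: plan([*F2(a,b),60],np.degrees(t))
"
```

```text
[[ 675.   49.   12.]
 [ 684. -128.   12.]
 [ 485. -140.   12.]
 [ 476.   39.   12.]] [579.9 -45.1  12. ] [200. 178. 199. 179.]
x axis deg 3.0420469446171623
y axis deg 2.805044037848456
[580.00884003 -44.67039352] 2.9418718106567545
[[-1.5, -0.1], [1.1, -0.8], [-0.1, -0.1], [-1.0, 0.2], [-1.1, 0.7], [2.2, 0.3]]
from [544.8 -47.4 248.3] yaw 2.47 | turn -0.09 x,y,z units -2.39 -0.04 7.53 t 3.52
```

Call:
carry_out --deltas '[[[0.2, -0.8, -0.02, 0, -0.09], [0.2, -0.8, -0.02, 0.5, 0], [0.2, -0.8, 0, 1, 0], [0.2, 0, 0, 1, 0], [0.2, 0, 0, 1, 0], [0.2, 0, 0, 1, 0], [0.2, 0, 0, 1, 0], [0.2, 0, 0, 1, 0], [0.2, 0, 0, 1, 0], [0.2, 0, 0, 0.8, 0], [0.2, 0, 0, 0, 0]]]'

```text
time: 4.9
eef_pos: [484.3, -49.1, 40.2]
eef_rot: [-3.14, -0.08, 0.004]
force: [1.0, -0.3, 1.1]
gripper_width: 0.196
```

```bash
cat >> h.py <<'E'
FX,FY,FT=580.,-44.8,np.radians(2.95)
def F2(a,b): c,s=np.cos(FT),np.sin(FT); return FX+c*a-s*b,FY+s*a+c*b
def inF(P): c,s=np.cos(FT),np.sin(FT); d=P[0]-FX,P[1]-FY; return np.round([c*d[0]+s*d[1],-s*d[0]+c*d[1],P[2]],1)
def planF(a,b,z,yaw=0): plan([*F2(a,b),z],np.degrees(FT)+yaw); print('fixture frame now',inF(tool()[0]),'force',np.round(tool()[3]['force'],1))
E
python3 -c "
from h import *
planF(-36,0,40)"
```

```text
from [484.3 -49.1  40.2] yaw 2.91 | turn -0.01 x,y,z units 2.39 0.02 0.01 t 4.9
fixture frame now [-95.8   0.6  40.2] force [ 1.  -0.3  1.1]
```

Call:
carry_out --deltas '[[[0.2, 0.3, 0, 0, 0], [0.2, 0.3, 0, 0, 0], [0.2, 0.2, 0, 0, 0], [0.2, 0.2, 0, 0, 0], [0.2, 0.2, 0, 0, 0], [0.2, 0.2, 0, 0, 0], [0.2, 0.2, 0, 0, 0], [0.2, 0.2, 0, 0, 0], [0.2, 0.1, 0, 0, 0], [0.2, 0.1, 0, 0, 0], [0.2, 0.1, 0, 0, 0], [0.2, 0, 0, 0, 0]]]'

```text
time: 6.4
eef_pos: [537.8, -46.2, 40.7]
eef_rot: [-3.141, -0.081, -0.0]
force: [-0.5, -0.1, 0.4]
gripper_width: 0.196
```

```bash
python3 -c "
from h import *
planF(-36,0,40); p=shot('scene');q=shot('wrist')
a=cv2.resize(p['frame'][130:200,270:360],None,fx=6,fy=6,interpolation=2)
b=q['frame']
cv2.imwrite('pics/c.png',a)"
```

```text
from [537.8 -46.2  40.7] yaw 2.95 | turn -0.0 x,y,z units 0.25 0.03 0.03 t 6.4
fixture frame now [-42.2   0.8  40.7] force [-0.5 -0.1  0.4]
```

View pics/c.png

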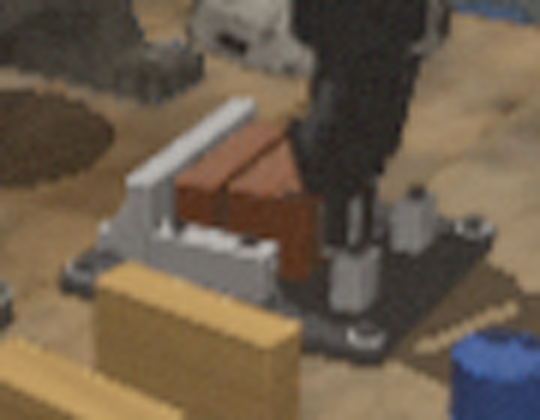

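The blocks are upright now, with a small gap still showing. I keep pushing until the row is tight.

Call:
carry_out --deltas '[[[0.2, 0.06, 0, 0, 0], [0.2, 0.06, 0, 0, 0], [0.2, 0.06, 0, 0, 0], [0.2, 0.06, 0, 0, 0], [0.2, 0.03, 0, 0, 0], [0.2, 0, 0, 0, 0]]]'

```text
time: 7.25
eef_pos: [543.8, -45.9, 40.8]
eef_rot: [-3.14, -0.081, 0.003]
force: [-9.5, -1.0, 5.8]
gripper_width: 0.198
```

Call:
carry_out --deltas '[[[0.2, 0.04, 0, 0, 0], [0.2, 0.04, 0, 0, 0], [0.2, 0, 0, 0, 0]]]'

```text
time: 7.62
eef_pos: [544.0, -45.9, 40.8]
eef_rot: [-3.14, -0.081, 0.011]
force: [-21.9, -4.6, 15.0]
gripper_width: 0.202
```

Call:
carry_out --deltas '[[[0.2, -0.3, 0, 0, 0], [0.2, -0.2, 0, -0.2, 0], [0.2, 0, 0, -0.8, 0], [0, 0, 0, -1, 0], [0, 0, 0, -1, 0], [0, 0.4, 1, 0, 0], [0, 0.8, 1, 0, 0], [0, 0.8, 1, 0, 0], [0, 0.8, 1, 0, 0], [0, 0, 0.1, 0, 0], [0, 0, 0, 0, 0]]]'

```text
time: 9.0
eef_pos: [608.9, -144.8, 115.8]
eef_rot: [-3.14, -0.081, 0.0]
force: [-0.6, -0.4, -0.2]
gripper_width: 0.003
```

```bash
python3 -c "
from h import *
planF(25,-100,45); p=shot('wrist','w2.png')
for a,b,z in [(50,-48,62),(-25,-48,62),(50,52,62),(-25,52,62)]: print(proj(p,[*F2(a,b),z]).round(0))
"
```

```text
from [ 608.9 -144.8  115.8] yaw 2.95 | turn -0.0 x,y,z units 0.05 -0.05 2.83 t 9.0
fixture frame now [  23.7 -101.4  115.8] force [-0.6 -0.4 -0.2]
[177. 194.]
[188. 321.]
[-16. 194.]
[ 13. 321.]
```

View pics/w2.png

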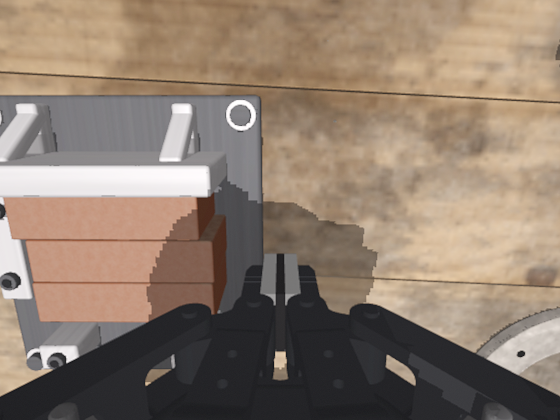

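The wrist view shows all three blocks upright and tight, with rows matching the predicted 194–321. The right ends of blocks 2 and 3 are at col ~213 against a flush target of ~183, and block 1 is slightly closer. I push 2+3 first, then 1+2.

Call:
carry_out --deltas '[[[0, -0.95, 0, 0.8, 0], [0, 0, 0, 1, 0], [0, 0, 0, 1, 0], [0, 0, -0.5, 0, 0], [0, 0, -0.3, 0, 0], [0, 0, -0.1, 0, 0], [0, 0, -0.1, 0, 0], [0, 0, -0.1, 0, 0], [0, 0, -0.1, 0, 0], [0, 0, -0.1, 0, 0], [0, 0, -0.1, 0, 0], [0, 0, 0, 0, 0]]]'

```text
time: 10.55
eef_pos: [584.4, -112.3, 46.9]
eef_rot: [3.139, 0.08, 0.004]
force: [0.2, -4.8, 4.6]
gripper_width: 0.001
```

```bash
python3 -c "
from h import *
planF(0,-62.5,45)"
```

```text
from [ 584.4 -112.3   46.9] yaw 2.93 | turn -0.0 x,y,z units -0.04 -0.2 0.08 t 10.55
fixture frame now [  0.9 -67.6  46.9] force [ 0.2 -4.8  4.6]
```

Call:
carry_out --deltas '[[[0, 0, -0.08, 0, 0], [0, 0, -0.06, 0, 0], [0, 0, -0.06, 0, 0], [0, 0, -0.04, 0, 0], [0, 0, 0, 0, 0]]]'

```text
time: 11.18
eef_pos: [584.0, -106.2, 46.7]
eef_rot: [3.139, 0.08, 0.004]
force: [0.6, -5.0, 3.4]
gripper_width: -0.001
```

Call:
carry_out --deltas '[[[0, 0, -0.05, 0, 0], [0, 0, -0.05, 0, 0], [0, 0, -0.05, 0, 0], [0, 0, 0, 0, 0]]]'

```text
time: 11.68
eef_pos: [584.2, -105.5, 47.1]
eef_rot: [3.134, 0.08, 0.006]
force: [-0.6, -21.2, 2.7]
gripper_width: -0.004
```

Call:
carry_out --deltas '[[[0, 0, 0.4, 0, 0], [0, 0.4, 0.4, 0, 0], [0, 0.6, 0, 0, 0], [0, 0, -0.4, 0, 0], [0, 0, -0.2, 0, 0], [0, 0, -0.08, 0, 0], [0, 0, -0.06, 0, 0], [0, 0, 0, 0, 0]]]'

```text
time: 12.68
eef_pos: [608.7, -104.2, 46.8]
eef_rot: [3.136, 0.081, 0.005]
force: [2.0, -15.1, 0.7]
gripper_width: -0.0
```

```bash
python3 -c "
from h import *
planF(26,-60.7,45)"
```

```text
from [ 608.7 -104.2   46.8] yaw 2.94 | turn -0.0 x,y,z units 0.02 -0.01 0.07 t 12.68
fixture frame now [ 25.6 -60.8  46.8] force [  2.  -15.1   0.7]
```

Call:
carry_out --deltas '[[[0, 0, 0.3, 0, 0], [0, 0.42, 0, 0, 0], [0, 0, -0.2, 0, 0], [0, 0, -0.1, 0, 0], [0, 0, -0.04, 0, 0], [0, 0, 0, 0, 0]]]'

```text
time: 13.42
eef_pos: [619.8, -103.5, 47.1]
eef_rot: [3.134, 0.08, 0.006]
force: [2.2, -19.4, 3.1]
gripper_width: -0.001
```

Call:
carry_out --deltas '[[[0, 0, 0.4, 0, 0], [0, -1, 0, 0, 0], [0, -1, 0, 0, 0], [0, 0, -0.3, 0, 0], [0, 0, -0.1, 0, 0], [0, 0, -0.04, 0, 0], [0, 0, 0, 0, 0]]]'

```text
time: 14.3
eef_pos: [568.2, -106.6, 46.3]
eef_rot: [3.132, 0.083, -0.003]
force: [-12.4, -31.6, 3.1]
gripper_width: 0.002
```

```bash
python3 -c "
from h import *
planF(-14,-60.7,45)"
```

```text
from [ 568.2 -106.6   46.3] yaw 3.03 | turn 0.02 x,y,z units 0.04 -0.02 0.05 t 14.3
fixture frame now [-14.9 -61.1  46.3] force [-12.4 -31.6   3.1]
```

Call:
carry_out --deltas '[[[0, 0, 0.4, 0, 0], [0, 0, 0.4, -0.8, 0], [0, -0.8, 0, -1, 0], [0, -1, -0.6, -1, 0], [0.2, 0, -1, 0, 0], [0.2, 0, -1, 0, 0], [0.2, 0, -0.6, 0.5, 0], [0.2, 0, 0, 1, 0], [0.2, 0, 0, 1, 0], [0.2, 0, 0, 0.4, 0], [0.2, 0, 0, 0, 0]]]'

```text
time: 15.68
eef_pos: [520.5, -44.2, 42.7]
eef_rot: [-3.14, -0.081, 0.002]
force: [0.5, -0.3, -0.1]
gripper_width: 0.2
```

```bash
python3 -c "
from h import *
planF(-36,0,40)"
```

```text
from [520.5 -44.2  42.7] yaw 2.95 | turn 0.0 x,y,z units 0.94 0.15 0.11 t 15.68
fixture frame now [-59.4   3.7  42.7] force [ 0.5 -0.3 -0.1]
```

Call:
carry_out --deltas '[[[0.2, 0.3, 0.1, 0.1, 0], [0.2, 0.3, 0, 0, 0], [0.2, 0.14, 0, 0, 0], [0.2, 0.1, 0, 0, 0], [0.2, 0.08, 0, 0, 0], [0.2, 0.05, 0, 0, 0], [0.2, 0, 0, 0, 0]]]'

```text
time: 16.55
eef_pos: [544.0, -45.4, 40.8]
eef_rot: [-3.14, -0.081, 0.004]
force: [-6.6, 0.7, 5.0]
gripper_width: 0.196
```

Call:
carry_out --deltas '[[[0.2, 0.06, 0, 0, 0], [0.2, 0, 0, 0, 0], [0.2, -0.3, 0, 0, 0], [0.2, -0.3, 0, -0.2, 0], [0.2, 0, 0, -1, 0], [0.2, 0, 0, -1, 0], [0.2, 0, 0, -1, 0], [0.2, 0, 0, -1, 0], [1, 0, 0, -1, 0], [1, 0, 0, -1, 0], [1, 0, 0, -0.5, 0], [1, 0, 0, 0, 0]]]'

```text
time: 18.05
eef_pos: [531.6, -46.3, 208.7]
eef_rot: [3.14, 0.081, 0.002]
force: [-0.7, -0.0, 0.8]
gripper_width: 0.999
```

```bash
python3 -c "
from h import *
p=shot('wrist');print(tool()[0])
for a,b,z in [(50,-48,62),(-25,-48,62),(50,52,62),(-25,52,62),(-56,0,12)]: print(proj(p,[*F2(a,b),z]).round(0))
cv2.imwrite('pics/d.png',cv2.resize(p['frame'][0:240,150:420],None,fx=2.4,fy=2.4,interpolation=2))
"
```

```text
[531.26256733 -46.23058885 207.82077585]
[349.  64.]
[344. 169.]
[208.  64.]
[214. 169.]
[281. 194.]
```

View pics/d.png

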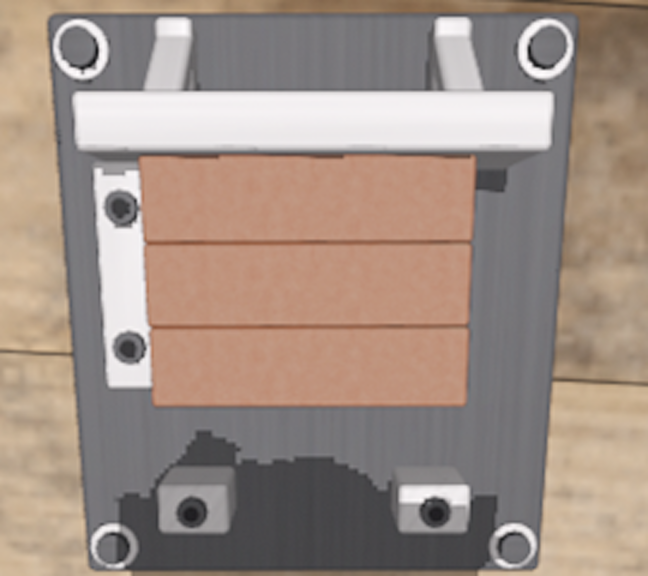

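The row is upright, tight and flush, with the near edge at the predicted row. The gap is therefore 106−75 = 31 mm, which the 28 mm packer fits. That should be the rightmost wooden one at about (513,171). I go above it, then check its thickness and pose.

Call:
carry_out --deltas '[[[1, 0, -0.8, -0.8, 0], [1, 0, -1, -0.8, 0], [1, 0, -1, -0.2, 0.5], [1, 0, -1, 0, 0.5], [1, 0, -1, 0, 0.6], [1, 0, -1, 0, 0], [1, 0, -1, 0, 0], [1, 0, -1, 0, 0], [1, 0, -0.9, 0, 0], [1, 0, 0, 0, 0], [1, 0, 0, 0, 0]]]'

```text
time: 19.48
eef_pos: [537.0, 170.2, 252.6]
eef_rot: [3.138, -0.139, -0.002]
force: [0.1, -0.9, 1.5]
gripper_width: 1.003
```

```bash
python3 -c "
from h import *
p=shot('wrist','w3.png');np.savez('w3.npz',M=p['cam_to_world'],K=p['camera_matrix']);print(tool()[0],tool()[2])
"
```

```text
[537.06343735 170.03622302 252.81307321] -5.086545318880398
```

View pics/w3.png

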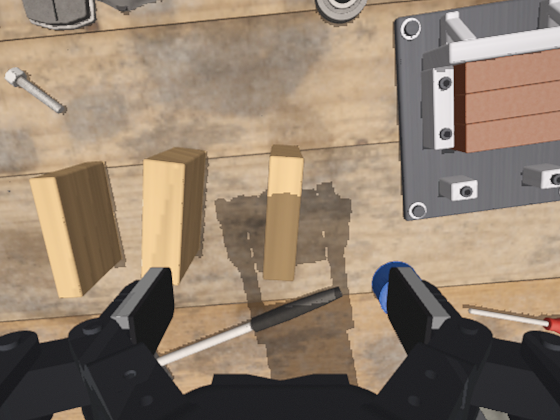

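Wrist view candidates (tops) are a narrow one at (60,235), a wide one at (162,220) and one at (284,217). I compute the thicknesses at z = 90.

```bash
python3 -c "
from h import *
q=np.load('w3.npz');p={'cam_to_world':q['M'],'camera_matrix':q['K']}
for n,cs in dict(left=[(35,179),(56,176),(81,294),(60,297)],middle=[(145,161),(179,163),(174,282),(142,279)],right=[(271,156),(303,156),(295,280),(264,279)]).items():
    W=np.array([ray(p,c,90)[:2] for c in cs]); 
    L=(W[0]+W[1]-W[2]-W[3])/2; T=(W[0]+W[3]-W[1]-W[2])/2; u=L/np.linalg.norm(L)
    print(n,W.mean(0).round(1),'len',np.linalg.norm(L).round(1),'thick',abs(u[0]*T[1]-u[1]*T[0]).round(1),'ang',np.degrees(np.arctan2(L[1],L[0])).round(2))
f=cv2.imread('pics/w3.png');cv2.imwrite('pics/e.png',cv2.resize(f[130:300,10:330],None,fx=2.4,fy=2.4,interpolation=2))
t=shot('top');cs=[(459,251),(475,253),(485,157),(462,156)]
for z in (90,): print([ray(t,np.array(c)/2.3+[110,130],z)[:2].round(0) for c in cs])
"
```

```text
left [513.8 362.8] len 107.5 thick 18.5 ang -3.34
middle [519.7 274. ] len 106.1 thick 27.7 ang -12.1
right [513.4 169.9] len 109.3 thick 26.6 ang -8.24
[array([461., 181.]), array([458., 164.]), array([566., 149.]), array([568., 175.])]
```

View pics/e.png

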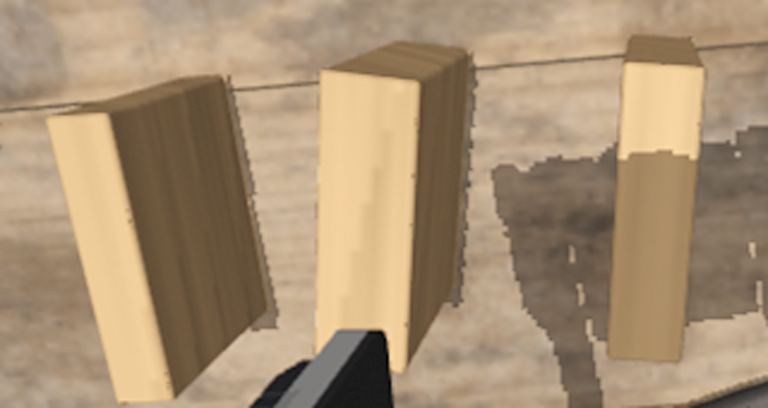

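Pixel thicknesses are about 25, 39 and 32, a ratio of 22:34:28. The rightmost wooden packer at wrist px (284,217) is therefore the mid one. It is plain hardwood, not pink, and both views agree on (513,169) at z = 90. I grasp it.

```bash
python3 -c "
from h import *
q=np.load('w3.npz');p={'cam_to_world':q['M'],'camera_matrix':q['K']}
W=np.array([ray(p,c,90)[:2] for c in [(270,157.5),(303.3,157.5),(294.6,280.4),(263.8,278.8)]]);print(W.mean(0))
L=(W[0]+W[1]-W[2]-W[3])/2;a=np.degrees(np.arctan2(L[1],L[0]));print(a)
plan([*W.mean(0),77],a)
"
```

```text
[512.740596   170.27270087]
-8.265587913727764
from [537.1 170.  253. ] yaw -5.1 | turn 0.63 x,y,z units -0.97 0.13 7.04 t 19.57
```

Call:
carry_out --deltas '[[[1, -0.97, 0.13, 0, 0.63], [1, 0, 0, 1, 0], [1, 0, 0, 1, 0], [1, 0, 0, 1, 0], [1, 0, 0, 1, 0], [1, 0, 0, 1, 0], [1, 0, 0, 1, 0], [1, 0, 0, 0.7, 0], [1, 0, 0, 0.34, 0], [1, 0, 0, 0, 0]]]'

```text
time: 20.82
eef_pos: [512.7, 169.3, 77.2]
eef_rot: [3.133, -0.225, -0.001]
force: [-0.6, 0.5, 1.0]
gripper_width: 1.0
```

Call:
carry_out --deltas '[[[0.2, 0, 0, 0, 0], [0.2, 0, 0, 0, 0], [0.2, 0, 0, 0, 0], [0.2, 0, 0, 0, 0], [0.2, 0, 0, 0, 0], [0.2, 0, 0, 0, 0]]]' --force 50

```text
time: 21.58
eef_pos: [512.9, 169.8, 77.7]
eef_rot: [-3.133, 0.225, -0.001]
force: [-0.8, 0.9, 5.2]
gripper_width: 0.323
```

Call:
carry_out --deltas '[[[0.2, 0, 0, -0.8, 0], [0.2, 0, 0, -1, 0], [0.2, 0, 0, -1, 0], [0.2, 0, 0, -1, -1], [0.2, 0, 0, -1, -1], [0.2, 0, 0, 0, -1], [0.2, 0, 0, 0, -1], [0.2, 0, 0, 0, -1], [0.2, 0, 0, 0, -1], [0.2, 0, 0, 0, -1], [0.2, 0, 0, 0, -1], [0.2, 0, 0, 0, -1]]]'

```text
time: 23.08
eef_pos: [512.4, 169.6, 196.6]
eef_rot: [-2.979, -0.996, 0.002]
force: [0.0, 0.2, -2.5]
gripper_width: 0.321
```

Call:
carry_out --deltas '[[[0.2, 0, 0, 0, -1], [0.2, 0, 0, 0, -1], [0.2, 0, 0, 0, -1], [0.2, 0, 0, 0, -1], [0.2, 0, 0, 0, -1], [0.2, 0, 0, 0, -1], [0.2, 0, 0, 0, -1], [0.2, 0, 0, 0, -1], [0.2, 0, 0, 0, -1], [0.2, 0, 0, 0, -1], [0.2, 0, 0, 0, -1], [0.2, 0, 0, 0, 0]]]'

```text
time: 24.58
eef_pos: [512.4, 169.6, 196.7]
eef_rot: [-2.187, -2.255, 0.002]
force: [0.2, -0.4, -2.0]
gripper_width: 0.318
```

```bash
python3 -c "
from h import *
planF(-40.5,0,150,90);print(tool()[3]['qpos'].round(2),tool()[3]['gripper_width'])
"
```

```text
from [512.4 169.6 196.7] yaw 91.76 | turn -0.24 x,y,z units -8.7 0.64 1.87 t 24.57
fixture frame now [-56.4 217.6 196.7] force [ 0.2 -0.4 -2. ]
[ 0.1   0.39  1.53 -0.    1.22  0.07] 0.3184250090909365
```

Call:
carry_out --deltas '[[[0.2, -1, 0.1, 0, -0.24], [0.2, -1, 0.1, 0, 0], [0.2, -1, 0.1, 0, 0], [0.2, -1, 0.1, 0, 0], [0.2, -1, 0.1, 0, 0], [0.2, -1, 0.1, 0, 0], [0.2, -1, 0.04, 0, 0], [0.2, -1, 0, 0.3, 0], [0.2, -0.7, 0, 0.7, 0], [0.2, 0, 0, 0.4, 0], [0.2, 0, 0, 0, 0], [0.2, 0, 0, 0, 0]]]'

```text
time: 26.08
eef_pos: [539.8, -46.1, 162.8]
eef_rot: [2.162, 2.279, 0.001]
force: [-0.2, 0.3, -2.1]
gripper_width: 0.323
```

```bash
python3 -c "
from h import *
planF(-40.5,0,130,90)
p=shot('wrist','w4.png');np.savez('w4.npz',M=p['cam_to_world'],K=p['camera_matrix'])
print('pred lug/inner corners', [proj(p,[*F2(a,b),z]).round(0).tolist() for a,b,z in [(-56,30,42),(-56,55,42),(-25,52,62),(50,68,70)]])
P=tool()[0]
"
```

```text
from [539.8 -46.1 162.8] yaw 93.03 | turn 0.02 x,y,z units -0.03 -0.01 1.31 t 26.07
fixture frame now [-40.3   0.8 162.8] force [-0.2  0.3 -2.1]
pred lug/inner corners [[257.0, 167.0], [256.0, 130.0], [304.0, 137.0], [433.0, 111.0]]
```

View pics/w4.png

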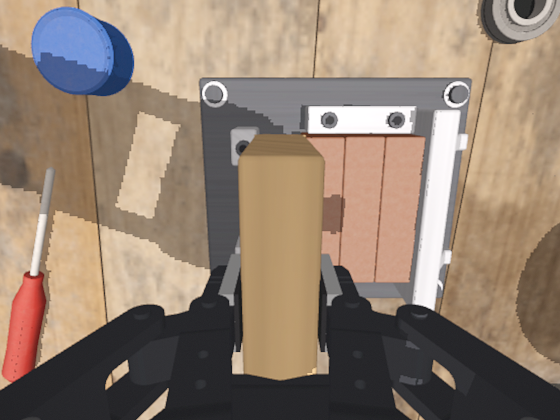

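```bash
python3 -c "
from h import *
q=np.load('w4.npz');p={'cam_to_world':q['M'],'camera_matrix':q['K']}
for c in [(239,155),(326,155),(318,377),(244,373)]: print(inF(ray(p,c,175)))
print('top centre proj if centred',[proj(p,[*F2(-40.3+dx,0.8+dy),175]).round(0).tolist() for dx in(-14,14) for dy in (-55,55)])
"
```

```text
[-53.3  55.9 175. ]
[-25.6  55.9 175. ]
[-25.6 -29.1 175. ]
[-53.9 -27.2 175. ]
top centre proj if centred [[245.0, 429.0], [236.0, 155.0], [314.0, 429.0], [324.0, 155.0]]
```

Call:
carry_out --deltas '[[[0.2, -0.03, -0.02, 0.4, 0], [0.2, 0, 0, 0.4, 0], [0.2, 0, 0, 0.2, 0], [0.2, 0, 0, 0.2, 0], [0.2, 0, 0, 0.2, 0], [0.2, 0, 0, 0.2, 0], [0.2, 0, 0, 0.2, 0], [0.2, 0, 0, 0, 0]]]'

```text
time: 27.12
eef_pos: [538.9, -47.5, 116.9]
eef_rot: [-2.162, -2.278, 0.0]
force: [-0.7, -0.1, -1.6]
gripper_width: 0.322
```

```bash
python3 -c "
from h import *
planF(-40.5,0,89.5,90)"
```

```text
from [538.9 -47.5 116.9] yaw 93.0 | turn 0.01 x,y,z units 0.02 0.03 1.1 t 27.12
fixture frame now [-41.2  -0.6 116.9] force [-0.7 -0.1 -1.6]
```

Call:
carry_out --deltas '[[[0.2, 0.02, 0.02, 0.2, 0], [0.2, 0, 0, 0.2, 0], [0.2, 0, 0, 0.2, 0], [0.2, 0, 0, 0.2, 0], [0.2, 0, 0, 0.15, 0], [0.2, 0, 0, 0.06, 0], [0.2, 0, 0, 0.06, 0], [0.2, 0, 0, 0, 0]]]'

```text
time: 28.12
eef_pos: [539.6, -47.1, 90.6]
eef_rot: [2.163, 2.279, 0.0]
force: [0.3, 0.0, -2.3]
gripper_width: 0.319
```

```bash
python3 -c "
from h import *
planF(-40.5,0,89.5,90)"
```

```text
from [539.6 -47.1  90.6] yaw 93.0 | turn 0.01 x,y,z units 0.01 -0.0 0.04 t 28.12
fixture frame now [-40.5  -0.2  90.6] force [ 0.3  0.  -2.3]
```

Call:
carry_out --deltas '[[[0.2, 0, 0, 0.04, 0], [0.2, 0, 0, 0.04, 0], [0.2, 0, 0, 0.04, 0], [0.2, 0, 0, 0, 0]]]'

```text
time: 28.62
eef_pos: [539.8, -47.1, 89.7]
eef_rot: [2.161, 2.278, 0.0]
force: [-7.7, 2.3, 18.4]
gripper_width: 0.317
```

Call:
carry_out --deltas '[[[0.2, 0, 0, -0.06, 0], [0.6, 0, 0, 0, 0], [0.6, 0, 0, 0, 0], [0.6, 0, 0, 0, 0], [0.6, 0, 0, -0.5, 0], [0.6, 0, 0, -1, 0], [0.6, 0, 0, -1, 0], [0.6, 0, 0, -1, 0], [0.6, 0, 0, -1, 0], [0.6, -0.8, 0, -1, 0], [0.6, -0.8, 0, 0, 0], [0.6, 0, 0, 0, 0]]]'

```text
time: 30.12
eef_pos: [541.3, -88.1, 225.8]
eef_rot: [-2.164, -2.276, 0.001]
force: [-0.4, 0.6, -0.7]
gripper_width: 0.598
```

```bash
python3 -c "
from h import *
P=tool();print(inF(P[0]),P[3]['force'].round(1),P[3]['time'])
p=shot('wrist');s=shot('scene')
pts=[(-40.5+dx,dy,102) for dx in(-14,14) for dy in (-55,55)]
print('wrist pred',[proj(p,[*F2(a,b),z]).round(0).tolist() for a,b,z in pts])
a=p['frame']; b=cv2.resize(s['frame'][120:200,265:365],(560,448),interpolation=2)
cv2.imwrite('pics/f.png',cv2.resize(np.hstack([np.vstack([a,a[:28]*0]),b]),(800,320),interpolation=3))
cv2.imwrite('pics/f1.png',a)
"
```

```text
[-40.8 -41.3 225.8] [-0.4  0.6 -0.7] 30.125
wrist pred [[261.0, 225.0], [259.0, 64.0], [299.0, 225.0], [302.0, 64.0]]
```

View pics/f.png

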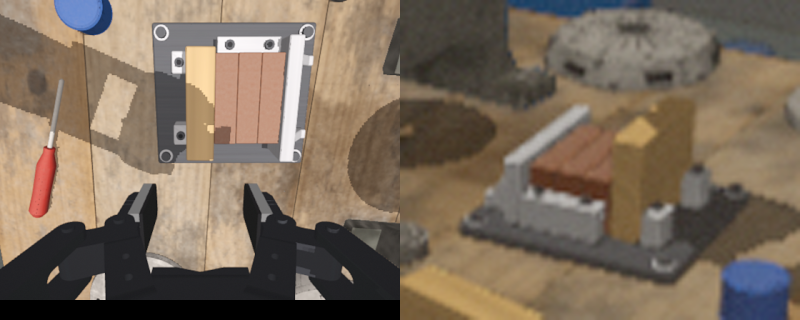

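The packer top sits at the predicted pixels for fully down and centred (cols 260–300, rows 64–224). The row is still tight and flush, and the arm is clear.

```bash
python3 -c "
from h import *
print(r.sign_off())"
```

```text
the job is handed in; nothing more can be done
None
```

The job is done and handed in, at about 30 s of the 72 s allowed. The three friction blocks stand upright, tight against the backstop and flush with the side fence. The 28 mm packer stands in the gap they left.

- **Blocks:** I pushed the row up and tight from between the lugs until the force showed it hard against the backstop. I then pushed the right ends home against the fence and pressed the row to the backstop again. The wrist view showed the block edges at the predicted pixels.
- **Choosing the packer:** The gap is 106 − 75 = 31 mm. My rough single-view thickness estimates came out 1–6 mm low. The pixel ratio of about 25:39:32 and the jaw opening of about 27.5 mm when gripped identified the mid packer. The pink look-alike was left alone.
- **Placing:** The packer went down with no sign of jamming and met the plate at the expected height with about 18 N. I then released it and backed the arm off.
- **Last checks:** The final wrist picture has the packer's top at the predicted pixels for fully down and centred, about 1 px off. The scene view shows the row upright. No final check failed or disagreed.

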